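Raise the bottle shelf of a gravity-feed stand by one hole and load it

ROBOT

A 6-joint arm with a two-finger parallel gripper is mounted at the origin on a cart in front of the work surface, level with it; the furniture and walls round the work are solid. World frame = base frame: x ahead of the robot, y to its left, z up, the work surface at z = 0. Lengths are in m, angles in rad, forces in N, time in s.
With the tool pointing down it reaches from about 0.225 to 0.725 m from the base axis. Payload 3.1 kg.
Tool frame: the origin (TCP) lies at the very end of the fingers, on their centre line; the grasp point (between the pads) lies 19 mm behind it (grasp_offset is the distance from the TCP to the grasp point, in m); z points along the fingers, y is the line along which they close (so a half turn about z gives the same grasp; the last joint's range is limited). The gripper opens to 85 mm and grips with 20 to 120 N. Pads are 22 mm wide; open, the fingers measure 114 mm over their backs; the gripper's body (76 mm by 85 mm) begins 54 mm behind the grasp point. The pads swing forward as they close: fully open they stand 13 mm farther back than shut.
Start: joints at [1.027, 0.048, 0.099, 1.622, 0, 1.443], TCP at [0.212, 0.48, 0.231] pointing down, gripper open.
Joint ranges: [-2.91, 2.91], [-0.99, 1.94], [-1.21, 1.42], [-2.12, 2.29], [-1.49, 1.47], [-3.14, 3.14]. Speed limits (rad/s): [2.79, 2.79, 3.14, 3.14, 3.14, 3.14].

INTERFACE

Orientations are given as a unit quaternion [x, y, z, w].
In Python, from rig import * gives the robot as it stands.
- The arm moves only by the tool servo_tool, never from a script. Its argument "deltas" is a list that holds one entry, the list of rows, each a list of 6 numbers: the shift along the tool's x, y, z in m, then the turn, a rotation vector about the tool's x, y, z in degrees. In form: [[[dx, dy, dz, rx, ry, rz], ...]]. A call has 1 to 20 rows; each row is the pose to reach, as a shift and turn from the pose commanded when the call began, along the tool's axes at that moment; what a row does not reach only later rows make up. A row lasts 1/10 s, in which the tool goes at most 50 mm and 8.59 degrees, less where a joint would pass 70% of its speed; a pose out of reach is approached as far as the arm can. A call with a gripper value outside its range is refused whole. "jaw" is the finger opening in m, from 0 to 0.0854, set as the call begins (left out, the last holds). The fingers move at their own pace and stop on an object; "squeeze" is the grip in N (left out, the last holds). Time passes only in rows, so rows that repeat a pose let the fingers close. It gives the time, the measured TCP pose, the force, the opening and the grip force at its end, in the units of the state.
- read_state(): the state, without advancing time (a new reading comes with each control period).
- snapshot(name): name is "side" or "top" or "wrist"; returns a dict with "image" (384x512x3 uint8, red, green, blue), "camera_matrix" (3x3 intrinsics, pixels), "extrinsics" (4x4, takes a point from camera to world coordinates); the wrist camera has in their place "mount" (4x4, takes a point from camera to tool coordinates, whose origin is the TCP and whose axes are the flange's). Camera axes: x right, y down, z forward; pixel columns grow to the right and rows downward; lengths in m; the calibration is good to about 2 mm. A picture is of the moment at which its call begins: read the wrist's pose just before it. There is no depth.
- job_done(): hands the job in; it is judged then, once.
The state is a dict: "time_s": time; "q": joint angles; "qvel": joint speeds; "joint_efforts": joint torques, N m; "position": TCP position; "eef_rot": TCP orientation; "contact_force": force on the tool from outside, world axes, zero at the start; "torque": the same for the moment, N m; "width": finger opening in m; "grip_force": force on a finger pad.
Only numpy, scipy, OpenCV 4.12 (cv2) and the standard library are available. Lean on these libraries where they do the work, as an engineer would, in place of code of your own. Each camera call takes 0.05 s, during which the arm holds its last target. There are 200 camera calls.

TASK

The bottle shelf of the gravity-feed stand has to go one hole higher. Pinch the spring button in, slide the shelf tube up until you feel the button snap out through the next hole, stop there without wrenching the tube against the button, and let go. Then stand the reservoir bottle with the blue cap upright on the raised shelf, inside its rim, setting it down gently, and leave the other bottles as they are.

Things in the scene. Friction and masses are not known exactly. Their poses are not given: they have to be found in the camera images.
- stand: gravity-feed stand, fixed on the bench: base plate 120 x 180 mm, top 12 mm above the bench; boss 40 mm square, top at 28 mm; slick steel post 22 mm square, top at 172 mm. Origin on the post's axis at bench level, z up; the button is on the -x side (towards the robot, give or take the yaw), the shelf on the -y side
- shelf_tube: loose tube sliding on the post, 0.6 mm play a side: 28 mm square, wall 2.2, 139 long, closed top, 0.5 kg. Origin on its axis at the lower end (40 mm above the bench at start), axes as the stand's. Its -x face has a round 11.5 mm hole 104 mm above the origin, where the button sticks out at start; the next, equal hole is in a dark plate clamped in the face, 40 to 66 mm lower (differs each time)
- shelf_center (a point): centre of the shelf's upper surface, 36 mm above the tube's origin, 80 mm to its -y side. The shelf is a square steel plate fixed to the tube, 82 mm wide, with a rim 5 mm high and 3 mm thick (76 mm clear inside)
- spring_button: steel spring button in the post, 10 mm across, half-round nose; moves only along the stand's x, 11 mm towards +x, stays at one height (145 mm above the bench). Spring 1.5 N out, 3.5 N flush with the tube. Out, it locks the tube; pressed flush, an upward pull of 8 to 15 N cams it in and the tube slides. At the next hole the drag falls as the nose enters, then the tube stops dead. Origin 20 mm behind the nose
- button_tip (a point): foremost point of the button's nose. Its x in the stand's frame: -20.3 mm fully out (6.3 mm proud of the tube), -14 mm flush with the tube's outer face, -11.8 mm behind the wall. One flat finger pad on it and the other on the tube's opposite face press it flush in a pinch of 30 N or more; the pinch also holds the tube
- reservoir_center (a point): reservoir bottle: round, 58 mm across, 117 mm high, with a 37 mm blue cap fixed on it (lower edge 95 mm up), about 0.25 kg, on the bench to the right of the stand. The point is its centre, 58.5 mm above its underside; z along its axis. The body is straight up to about 70 mm
- dropper: bystander: amber dropper bottle, 38 mm across, 84 mm high; origin at its underside
- wash_bottle: bystander: white wash bottle with a bent spout, 60 x 99 mm, 173 mm high; origin at its underside
- clear_bottle: bystander: empty square bottle with a white cap, 60 x 60 mm, 124 mm high; origin at its underside
Not all that is in view belongs to the job. What is shaped like the shelf_tube but pink is not meant. What is shaped like the part that bears reservoir_center but yellow is not meant.

How it is judged:
By the outcome, as a careful person would: the job done as asked, in the order asked, and still so for the second after the job is handed in, with the robot touching nothing.
It also fails if it takes over 64 s, if anything falls off the work surface, if the arm or the gripper's body presses on something with over 40 N, if the wrist force passes 120 N, or if a joint passes its speed limit or range.

## Working session

There is one attempt and no reset: what is moved stays moved. The work goes in short steps, Python scripts to look and compute and a tool call to move; the robot and the scene stay as the last step left them, time stands still between calls to the robot, and variables do not carry over. Pictures are saved under pics/ and viewed, at most 10 in all, crops included, and the job is handed in when it is done.

Besides the shell and the picture viewer there is one more tool, called after ">>>" as name([rows], argument=value, ...), one row to a line, values as JSON. servo_tool: Moves the arm, as the interface text tells. Its arguments: {"type":"object","properties":{"deltas":{"type":"array"},"jaw":{"type":"number"},"squeeze":{"type":"number"}},"required":["deltas"]}

```bash
mkdir -p pics; ls; python3 - <<'E'
from rig import *
import cv2,numpy as np,pickle
s=read_state();print({k:np.round(v,3).tolist() for k,v in s.items()})
d={}
for n in("side","top","wrist"):
    d[n]=snapshot(n);im=d[n]["image"]
    print(n,np.round(d[n]["camera_matrix"],1).tolist(),np.round(d[n].get("extrinsics",d[n].get("mount")),3).tolist())
d['state']=s
pickle.dump(d,open('d0.pkl','wb'))
cv2.imwrite('pics/a.png',cv2.cvtColor(np.vstack([cv2.resize(d["side"]["image"],(512,384))]),cv2.COLOR_RGB2BGR))
cv2.imwrite('pics/b.png',cv2.cvtColor(d["top"]["image"],cv2.COLOR_RGB2BGR))
E
```

```text
pics
{'time_s': 0.0, 'q': [1.027, 0.049, 0.098, 1.622, 0.0, 1.443], 'qvel': [0.001, -0.001, 0.001, 0.0, 0.001, -0.0], 'joint_efforts': [0.004, -33.878, 32.001, 0.02, 0.0, 0.0], 'position': [0.212, 0.48, 0.23], 'eef_rot': [0.206, 0.978, -0.001, -0.0], 'contact_force': [0.148, 0.177, 0.519], 'torque': [0.026, 0.0, -0.006], 'grip_force': 0.0, 'width': 0.086}
side [[378.1, 0.0, 257.6], [0.0, 378.1, 188.6], [0.0, 0.0, 1.0]] [[0.994, -0.065, 0.09, 0.473], [-0.11, -0.67, 0.734, -0.769], [0.012, -0.739, -0.673, 0.848], [0.0, 0.0, 0.0, 1.0]]
top [[404.1, 0.0, 257.6], [0.0, 404.1, 193.3], [0.0, 0.0, 1.0]] [[-0.02, -0.985, 0.172, 0.324], [-1.0, 0.019, -0.004, 0.077], [0.001, -0.172, -0.985, 1.358], [0.0, 0.0, 0.0, 1.0]]
wrist [[300.0, 0.0, 255.0], [0.0, 300.0, 188.3], [0.0, 0.0, 1.0]] [[-0.001, -0.965, -0.261, 0.066], [1.0, -0.001, 0.0, -0.001], [-0.001, -0.261, 0.965, -0.143], [0.0, 0.0, 0.0, 1.0]]
```

View pics/a.png

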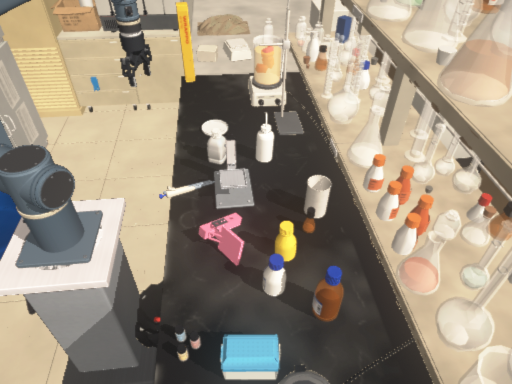

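View pics/b.png

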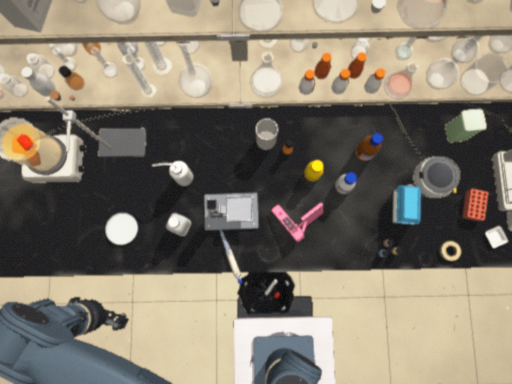

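The side view shows the stand at about (235,185) with its shelf towards the camera. The white blue-capped bottle is at (273,275), next to a yellow one of the same shape at (286,242), and there is a larger amber blue-capped bottle at (328,293). In the top view the stand is at (231,210) and the white bottle at (346,182). Next I'll zoom in and measure.

```bash
cat > h.py <<'E'
import numpy as np,cv2,pickle
from scipy.spatial.transform import Rotation as R
def ext(c,s=None):
    if 'extrinsics' in c: return np.array(c['extrinsics'])
    T=np.eye(4);T[:3,:3]=R.from_quat(s['eef_rot']).as_matrix();T[:3,3]=s['position'];return T@np.array(c['mount'])
def ray(c,uv,s=None):
    E=ext(c,s);K=np.array(c['camera_matrix']);d=E[:3,:3]@np.linalg.solve(K,[uv[0],uv[1],1.]);return E[:3,3],d/np.linalg.norm(d)
def plane(c,uv,z,s=None):
    o,d=ray(c,uv,s);return o+d*(z-o[2])/d[2]
def tri(*rs):
    A=sum(np.eye(3)-np.outer(d,d) for o,d in rs);b=sum((np.eye(3)-np.outer(d,d))@o for o,d in rs);p=np.linalg.solve(A,b)
    return p,[np.linalg.norm(np.cross(p-o,d)) for o,d in rs]
def proj(c,p,s=None):
    E=ext(c,s);q=E[:3,:3].T@(np.array(p)-E[:3,3]);u=np.array(c['camera_matrix'])@q;return u[:2]/u[2]
E
python3 - <<'E'
from h import *
d=pickle.load(open('d0.pkl','rb'))
for n in('side','top'):
    hsv=cv2.cvtColor(d[n]['image'],cv2.COLOR_RGB2HSV)
    for nm,lo,hi in(('blue',(108,130,70),(125,255,255)),('yellow',(22,150,120),(34,255,255)),('pink',(150,60,100),(179,255,255))):
        m=cv2.inRange(hsv,lo,hi);k,l,st,c=cv2.connectedComponentsWithStats(m)
        for i in range(1,k):
            if st[i,4]>60: print(n,nm,st[i].tolist(),c[i].round(1))
t=cv2.resize(d['top']['image'][175:245,190:270],(800,700)[::1],interpolation=cv2.INTER_CUBIC)[:, :]
s=cv2.resize(d['side']['image'][130:220,195:275],(533,600),interpolation=cv2.INTER_CUBIC)
t=cv2.resize(d['top']['image'][180:240,190:270],(800,600),interpolation=cv2.INTER_CUBIC)
cv2.imwrite('pics/c.png',cv2.cvtColor(t,cv2.COLOR_RGB2BGR));cv2.imwrite('pics/e.png',cv2.cvtColor(s,cv2.COLOR_RGB2BGR))
E
```

```text
side blue [0, 191, 21, 67, 757] [  6.9 220.5]
side blue [270, 254, 13, 16, 167] [276.1 261.3]
side blue [326, 266, 16, 19, 240] [333.4 274.9]
side yellow [176, 2, 19, 81, 562] [186.1  44. ]
side yellow [276, 221, 21, 40, 594] [286.5 240.6]
side pink [198, 212, 47, 54, 1290] [225.1 236. ]
top blue [371, 133, 12, 12, 112] [376.5 138.6]
top blue [345, 172, 12, 12, 113] [350.5 177.4]
top yellow [306, 160, 18, 20, 287] [314.5 169.3]
top pink [271, 202, 53, 40, 759] [297.2 219.7]
```

View pics/c.png

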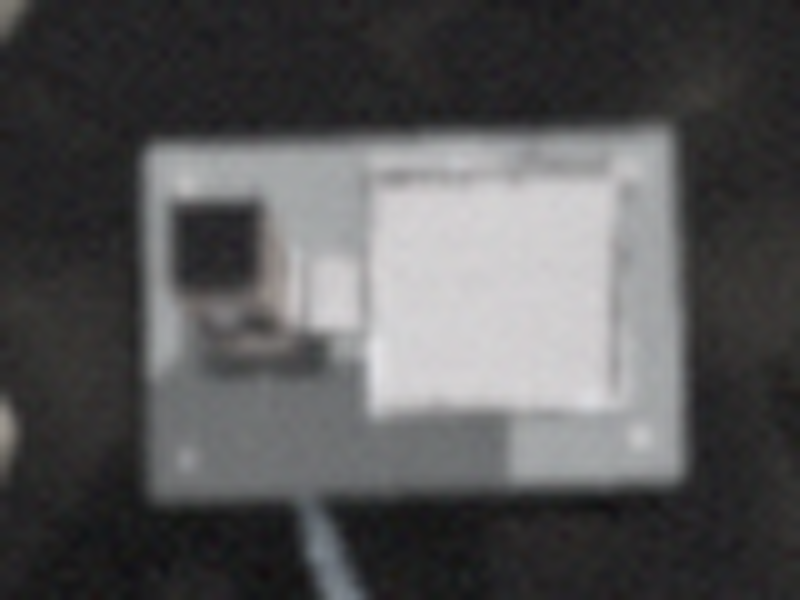

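View pics/e.png

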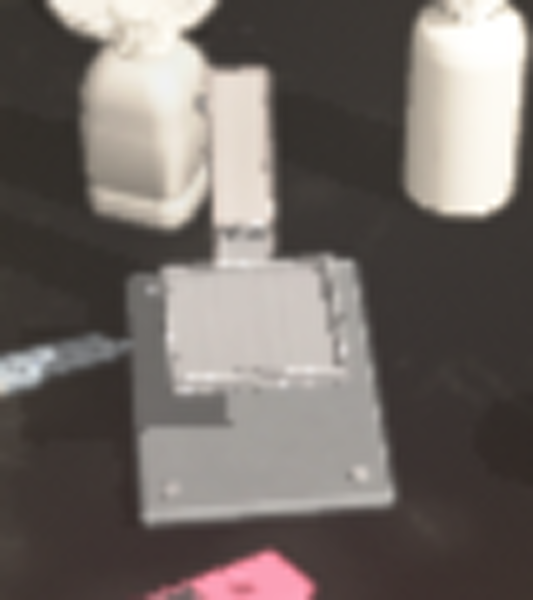

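The top crop shows the tube's dark square cap centred at crop (217,247), the light shelf plate at (368–618, 172–412), and the base corners at (142,145), (675,125), (688,485) and (150,500). The side crop shows the tube top edge at (212,72)–(268,67) and the shelf below it.

```bash
python3 - <<'E'
from h import *
d=pickle.load(open('d0.pkl','rb'));T,S=d['top'],d['side']
ct=lambda U,V:((U+.5)/10-.5+190,(V+.5)/10-.5+180)
cs=lambda U,V:((U+.5)/6.6625-.5+195,(V+.5)/6.6667-.5+130)
B=[plane(T,ct(*p),.012) for p in((142,145),(675,125),(688,485),(150,500))]
print('base',np.round(B,4).tolist());
print('sizes',[np.linalg.norm(B[i]-B[i-1]).round(4) for i in range(4)],'centre',np.mean(B,0))
for a,b in((1,0),(2,3)): v=B[b]-B[a];print('yaw(y axis) deg',np.degrees(np.arctan2(-v[0],v[1])))
for a,b in((3,0),(2,1)): v=B[b]-B[a];print('yaw(x axis)',np.degrees(np.arctan2(v[1],v[0])))
P=[plane(T,ct(*p),.179) for p in((172,202),(260,202),(262,290),(174,292))];print('tube top',np.mean(P,0),[np.linalg.norm(P[i]-P[i-1]).round(4) for i in range(4)])
Q=[plane(T,ct(*p),.081) for p in((368,175),(612,170),(618,408),(370,413))];print('shelf',np.mean(Q,0),[np.linalg.norm(Q[i]-Q[i-1]).round(4) for i in range(4)])
# two-view heights: shelf corners (near edge) and tube top -y edge
sh_side=[(162,268),(332,262),(345,375),(175,390)] # (-x,+y),(+x,+y),(+x,-y),(-x,-y)
sh_top=[(370,413),(368,175),(612,170),(618,408)]
for a,b in zip(sh_side,sh_top):
  p,e=tri(ray(S,cs(*a)),ray(T,ct(*b)));print('shelf corner',p.round(4),np.round(e,4))
for a,b in(((212,72),(262,290)),((268,67),(260,202))):
  p,e=tri(ray(S,cs(*a)),ray(T,ct(*b)));print('tube top corner',p.round(4),np.round(e,4))
for n,a,b in(('white cap',(276.1,261.3),(350.5,177.4)),('amber cap',(333.4,274.9),(376.5,138.6)),('yellow',(286.5,240.6),(314.5,169.3))):
  p,e=tri(ray(S,a),ray(T,b));print(n,p.round(4),np.round(e,4))
E
```

```text
base [[0.5599, 0.253, 0.012], [0.5632, 0.0728, 0.012], [0.4414, 0.0708, 0.012], [0.4399, 0.25, 0.012]]
sizes [np.float64(0.12), np.float64(0.1803), np.float64(0.1219), np.float64(0.1792)] centre [0.50108644 0.16165717 0.012     ]
yaw(y axis) deg 1.0604044561133135
yaw(y axis) deg 0.47063976813722896
yaw(x axis) 1.454159564928535
yaw(x axis) 0.9180456895525299
tube top [0.49980869 0.20897868 0.179     ] [np.float64(0.0268), np.float64(0.026), np.float64(0.0262), np.float64(0.0259)]
shelf [0.49840313 0.13234493 0.081     ] [np.float64(0.0765), np.float64(0.0782), np.float64(0.0765), np.float64(0.0786)]
shelf corner [0.4615 0.1719 0.0769] [0.0009 0.0009]
shelf corner [0.5411 0.1724 0.0732] [0.0032 0.0032]
shelf corner [0.5411 0.0938 0.0703] [0.0025 0.0025]
shelf corner [0.4633 0.0932 0.0685] [0.0018 0.0018]
tube top corner [0.4897 0.1967 0.1713] [0.002 0.002]
tube top corner [0.5158 0.1971 0.1721] [0.0019 0.0019]
white cap [ 0.5876 -0.2237  0.1066] [0.0001 0.0001]
amber cap [ 0.7016 -0.3025  0.1466] [0.0004 0.0004]
yellow [ 0.6315 -0.119   0.0525] [0.0025 0.0025]
```

The white-bodied bottle is the reservoir: its cap is centred at z 0.107 against the expected 0.106. The stand sizes also agree. Next I'll work out a view pose that looks at the button face.

```bash
cat >> h.py <<'E'
def delta(s,p,Rm):
    Rc=R.from_quat(s['eef_rot']);t=Rc.inv().apply(np.array(p)-s['position']);r=(Rc.inv()*R.from_matrix(Rm)).as_rotvec(degrees=True)
    return np.round(t,4).tolist()+np.round(r,2).tolist()
def tool(z,y):
    z=np.array(z,float);z/=np.linalg.norm(z);y=np.array(y,float);y-=z*(y@z);y/=np.linalg.norm(y);return np.column_stack([np.cross(y,z),y,z])
E
python3 - <<'E'
from h import *
from rig import *
s=read_state();print(delta(s,(.378,.227,.247),tool((.643,.01,-.766),(1,.017,0))))
E
```

```text
[-0.2542, -0.1642, -0.0164, -35.59, -22.74, 62.42]
```

>>> servo_tool([
  [[-0.254,-0.164,-0.016,-35.6,-22.7,62.4],[-0.254,-0.164,-0.016,-35.6,-22.7,62.4],[-0.254,-0.164,-0.016,-35.6,-22.7,62.4],[-0.254,-0.164,-0.016,-35.6,-22.7,62.4],[-0.254,-0.164,-0.016,-35.6,-22.7,62.4],[-0.254,-0.164,-0.016,-35.6,-22.7,62.4],[-0.254,-0.164,-0.016,-35.6,-22.7,62.4],[-0.254,-0.164,-0.016,-35.6,-22.7,62.4],[-0.254,-0.164,-0.016,-35.6,-22.7,62.4],[-0.254,-0.164,-0.016,-35.6,-22.7,62.4],[-0.254,-0.164,-0.016,-35.6,-22.7,62.4],[-0.254,-0.164,-0.016,-35.6,-22.7,62.4],[-0.254,-0.164,-0.016,-35.6,-22.7,62.4]],
], jaw=0.0854)

```text
time_s: 1.45
position: [0.3786, 0.2276, 0.248]
eef_rot: [0.659, 0.67, 0.245, 0.24]
contact_force: [0.4, 0.3, -1.0]
width: 0.0853
grip_force: 0.0
```

```bash
python3 - <<'E'
from h import *
from rig import *
s=read_state();print(s['time_s'],s['position'],s['eef_rot'],s['q'],np.abs(s['qvel']).max())
w=snapshot('wrist');pickle.dump((s,w),open('w1.pkl','wb'))
for p in((.486,.21,.145),(.5,.21,.179),(.486,.21,.09)):print(proj(w,p,s))
cv2.imwrite('pics/w1.png',cv2.resize(cv2.cvtColor(w['image'],cv2.COLOR_RGB2BGR),(800,600),interpolation=cv2.INTER_CUBIC))
E
```

```text
1.45 [0.37863237 0.22759337 0.24796071] [0.65858721 0.6700622  0.24451879 0.23977091] [ 0.66786734 -0.8152757  -0.67398235  1.12208752 -0.3997063   2.098445  ] 0.005328221743516437
[270.70770174 194.01625163]
[305.69126977 199.16387228]
[237.97478689 183.8382955 ]
```

View pics/w1.png

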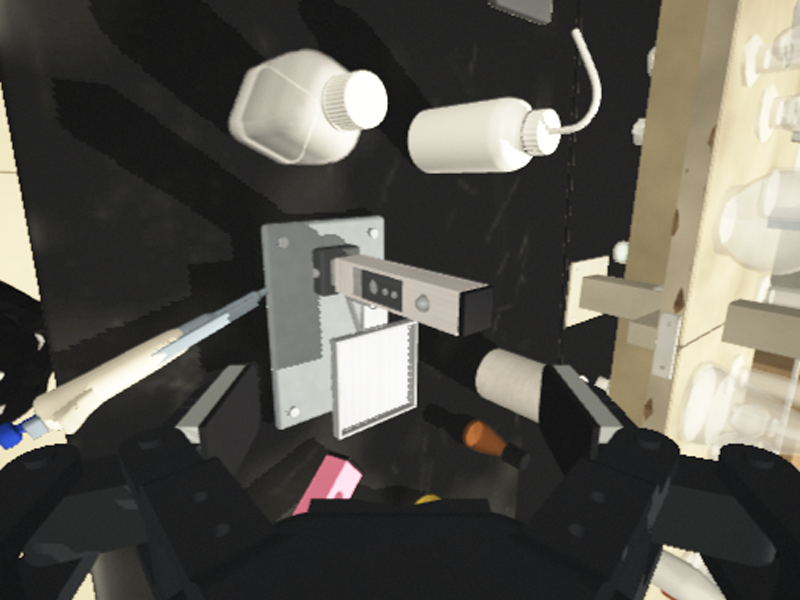

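The wrist view shows the button at (422,303) and the dark plate at (361–403, 268–310), with its hole at about (374,286). The tube runs from (335,270) to its top at (460–492, 285–335), and the shelf is below it. I'll zoom in.

```bash
python3 - <<'E'
from h import *
s,w=pickle.load(open('w1.pkl','rb'))
c=cv2.resize(w['image'][155:220,200:320],(0,0),fx=6.6667,fy=6.6667,interpolation=cv2.INTER_CUBIC);print(c.shape)
cv2.imwrite('pics/w1c.png',cv2.cvtColor(c,cv2.COLOR_RGB2BGR))
E
```

```text
(433, 800, 3)
```

View pics/w1c.png

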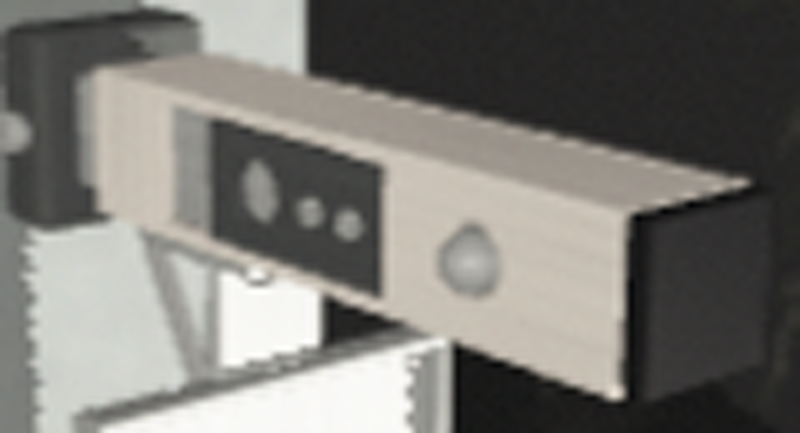

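In the crop the next hole is at (261,191) and the button at about (470,260). The front face corners are at top (632,212) and (628,397), and bottom (97,70) and (103,212).

```bash
python3 - <<'E'
from h import *
s,w=pickle.load(open('w1.pkl','rb'));d=pickle.load(open('d0.pkl','rb'))
cw=lambda U,V:((U+.5)/6.6667-.5+200,(V+.5)/6.6667-.5+155)
px={'tl':(632,212),'tr':(628,397),'bl':(97,70),'br':(103,212),'hole':(261,191)}
a=np.radians(1);n=np.array([np.cos(a),np.sin(a),0])
for x0 in(.482,.486,.490):
  print(x0)
  for k,p in px.items():
    o,dd=ray(w,cw(*p),s);q=o+dd*(n@(np.array([x0,.21,0])-o))/(n@dd);print(k,q.round(4),end=' ')
  o,dd=ray(w,cw(470,260),s);q=o+dd*(n@(np.array([x0-.0063,.21,0])-o))/(n@dd);print('btn',q.round(4))
# homography: face is 28 x 139
H,_=cv2.findHomography(np.float32([px[k] for k in('tl','tr','br','bl')]),np.float32([(14,139),(-14,139),(-14,0),(14,0)]))
print(cv2.perspectiveTransform(np.float32([[px['hole'],(467,262),(384,230)]]),H))
ct=lambda U,V:((U+.5)/10-.5+190,(V+.5)/10-.5+180)
T=d['top']
for k,u in(('tr',(262,290)),('tl',(174,292))):print(k,[x.round(4).tolist() for x in tri(ray(w,cw(*px[k]),s),ray(T,ct(*u)))[:1]])
E
```

```text
0.482
tl [0.4817 0.2256 0.1803] tr [0.4822 0.1992 0.1807] bl [0.4817 0.2261 0.047 ] br [0.4822 0.1991 0.0472] hole [0.482  0.2126 0.0968] btn [0.4756 0.2144 0.1551]
0.486
tl [0.4858 0.2243 0.1767] tr [0.4862 0.1974 0.1771] bl [0.4857 0.2248 0.0406] br [0.4862 0.1972 0.0409] hole [0.486  0.211  0.0915] btn [0.4797 0.2128 0.1508]
0.49
tl [0.4898 0.223  0.173 ] tr [0.4903 0.1955 0.1735] bl [0.4898 0.2234 0.0343] br [0.4903 0.1953 0.0345] hole [0.49   0.2094 0.0861] btn [0.4837 0.2112 0.1465]
[[[ 7.2875746e-02  5.1012989e+01]
  [-1.1194221e+00  1.0418401e+02]
  [-9.3203165e-02  8.4146957e+01]]]
tr [[0.4873, 0.1964, 0.1759]]
tl [[0.4875, 0.2229, 0.1746]]
```

```bash
python3 - <<'E'
from h import *
from rig import *
s=read_state();Rm=tool((0,0,-1),(1,.015,0))
print(delta(s,(.5005,.2105,.235),Rm));print(delta(s,(.5005,.2105,.12),Rm))
E
```

```text
[-0.0192, 0.0848, 0.0881, 40.05, -0.09, 0.11]
[-0.0193, 0.0108, 0.1761, 40.05, -0.09, 0.11]
```

>>> servo_tool([
  [[-0.019,0.085,0.088,40.0,-0.1,0.1],[-0.019,0.085,0.088,40.0,-0.1,0.1],[-0.019,0.085,0.088,40.0,-0.1,0.1],[-0.019,0.085,0.088,40.0,-0.1,0.1],[-0.019,0.085,0.088,40.0,-0.1,0.1],[-0.019,0.085,0.088,40.0,-0.1,0.1],[-0.019,0.066,0.11,40.0,-0.1,0.1],[-0.019,0.048,0.132,40.0,-0.1,0.1],[-0.019,0.03,0.154,40.0,-0.1,0.1],[-0.019,0.011,0.176,40.0,-0.1,0.1],[-0.019,0.011,0.176,40.0,-0.1,0.1],[-0.019,0.011,0.176,40.0,-0.1,0.1]],
])

```text
time_s: 2.7
position: [0.4997, 0.2107, 0.1201]
eef_rot: [0.702, 0.713, 0.0, 0.0]
contact_force: [1.5, 0.2, 1.5]
width: 0.0852
grip_force: 0.0
```

```bash
python3 - <<'E'
from h import *
from rig import *
s=read_state();Rm=tool((0,0,-1),(1,.015,0))
print(s['contact_force'],delta(s,(.5005,.2105,.12),Rm))
E
```

```text
[1.45534721 0.20936211 1.48121381] [-0.0003, 0.0008, 0.0001, 0.06, 0.01, 0.03]
```

>>> servo_tool([
  [[0,0,0,0,0,0],[0,0,0,0,0,0],[0,0,0,0,0,0],[0,0,0,0,0,0],[0,0,0,0,0,0],[0,0,0,0,0,0],[0,0,0,0,0,0],[0,0,0,0,0,0],[0,0,0,0,0,0],[0,0,0,0,0,0]],
], jaw=0.02, squeeze=50)

```text
time_s: 3.7
position: [0.5002, 0.211, 0.1201]
eef_rot: [0.702, 0.712, 0.001, 0.0]
contact_force: [-1.8, 0.6, 4.6]
width: 0.0278
grip_force: 47.6
```

The opening is 27.8 mm, so the button is flush and the side load is small. I'll lift gently.

>>> servo_tool([
  [[0,0,-0.001,0,0,0],[0,0,-0.002,0,0,0],[0,0,-0.003,0,0,0],[0,0,-0.004,0,0,0],[0,0,-0.005,0,0,0],[0,0,-0.006,0,0,0]],
])

```text
time_s: 4.3
position: [0.5001, 0.211, 0.1249]
eef_rot: [0.702, 0.712, 0.0, 0.0]
contact_force: [3.7, 2.8, -9.4]
width: 0.0275
grip_force: 47.2
```

>>> servo_tool([
  [[0,0,-0.003,0,0,0],[0,0,-0.006,0,0,0],[0,0,-0.009,0,0,0],[0,0,-0.012,0,0,0],[0,0,-0.015,0,0,0],[0,0,-0.018,0,0,0],[0,0,-0.021,0,0,0],[0,0,-0.024,0,0,0],[0,0,-0.027,0,0,0],[0,0,-0.03,0,0,0],[0,0,-0.032,0,0,0],[0,0,-0.034,0,0,0],[0,0,-0.036,0,0,0]],
])

```text
time_s: 5.6
position: [0.5001, 0.2106, 0.1618]
eef_rot: [0.702, 0.712, 0.0, 0.001]
contact_force: [3.3, 1.0, -6.7]
width: 0.0272
grip_force: 47.7
```

```bash
python3 - <<'E'
from h import *
from rig import *
T=snapshot('top');c=cv2.resize(T['image'][180:240,190:270],(533,400),interpolation=cv2.INTER_CUBIC)
S=snapshot('side');e=cv2.resize(S['image'][120:220,195:275],(320,400),interpolation=cv2.INTER_CUBIC)
pickle.dump((T,S),open('d1.pkl','wb'))
cv2.imwrite('pics/f.png',cv2.cvtColor(np.hstack([c[:,:480],e]),cv2.COLOR_RGB2BGR))
E
```

```text
(no output)
```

View pics/f.png

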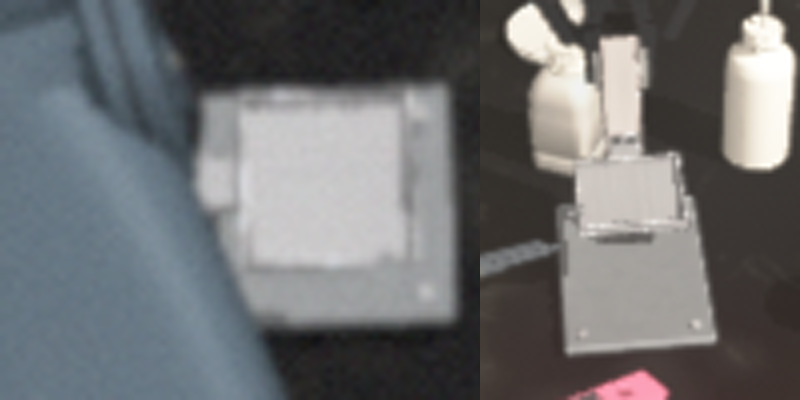

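The side view shows the shelf clearly raised, with its front edge now at about (640,225). The tube is following the hand. I'll keep going slowly towards the next hole.

>>> servo_tool([
  [[0,0,-0.001,0,0,0],[0,0,-0.002,0,0,0],[0,0,-0.003,0,0,0],[0,0,-0.004,0,0,0],[0,0,-0.005,0,0,0],[0,0,-0.006,0,0,0],[0,0,-0.007,0,0,0]],
])

```text
time_s: 6.4
position: [0.5001, 0.2108, 0.1687]
eef_rot: [0.702, 0.712, 0.0, 0.0]
contact_force: [2.0, 0.6, -7.0]
width: 0.0272
grip_force: 47.8
```

>>> servo_tool([
  [[0,0,-0.0005,0,0,0],[0,0,-0.001,0,0,0],[0,0,-0.0015,0,0,0],[0,0,-0.0015,0,0,0]],
])

```text
time_s: 6.8
position: [0.5001, 0.2109, 0.1704]
eef_rot: [0.702, 0.712, 0.0, 0.0]
contact_force: [1.5, -0.7, -5.0]
width: 0.0273
grip_force: 47.8
```

The drag is falling, so I'm going on in half-millimetre steps.

>>> servo_tool([
  [[0,0,-0.0005,0,0,0],[0,0,-0.001,0,0,0],[0,0,-0.001,0,0,0]],
])

```text
time_s: 7.1
position: [0.5001, 0.2109, 0.1715]
eef_rot: [0.702, 0.712, 0.0, 0.0]
contact_force: [0.3, -0.8, -4.6]
width: 0.0279
grip_force: 47.9
```

>>> servo_tool([
  [[0,0,-0.0005,0,0,0],[0,0,-0.001,0,0,0],[0,0,-0.001,0,0,0]],
])

```text
time_s: 7.4
position: [0.5001, 0.2109, 0.1725]
eef_rot: [0.702, 0.712, 0.0, 0.0]
contact_force: [0.7, 0.3, -3.0]
width: 0.0272
grip_force: 48.0
```

>>> servo_tool([
  [[0,0,-0.0005,0,0,0],[0,0,-0.001,0,0,0],[0,0,-0.001,0,0,0]],
])

```text
time_s: 7.7
position: [0.5001, 0.2109, 0.1736]
eef_rot: [0.702, 0.713, 0.0, 0.0]
contact_force: [0.3, 0.1, -2.9]
width: 0.0276
grip_force: 48.1
```

>>> servo_tool([
  [[0,0,-0.0005,0,0,0],[0,0,-0.0005,0,0,0]],
])

```text
time_s: 7.9
position: [0.5001, 0.2109, 0.174]
eef_rot: [0.702, 0.712, 0.0, 0.0]
contact_force: [0.1, -0.8, -2.1]
width: 0.0272
grip_force: 48.2
```

>>> servo_tool([
  [[0,0,-0.0005,0,0,0],[0,0,-0.0005,0,0,0]],
])

```text
time_s: 8.1
position: [0.5001, 0.2109, 0.1746]
eef_rot: [0.702, 0.712, 0.0, 0.0]
contact_force: [0.8, 0.2, -0.8]
width: 0.0276
grip_force: 48.3
```

>>> servo_tool([
  [[0,0,-0.0005,0,0,0],[0,0,-0.0005,0,0,0]],
])

```text
time_s: 8.3
position: [0.5001, 0.2109, 0.1751]
eef_rot: [0.702, 0.712, 0.0, 0.0]
contact_force: [0.2, -0.4, -0.4]
width: 0.0273
grip_force: 48.6
```

>>> servo_tool([
  [[0,0,-0.0005,0,0,0],[0,0,-0.0005,0,0,0]],
])

```text
time_s: 8.5
position: [0.5001, 0.2109, 0.1753]
eef_rot: [0.702, 0.712, 0.0, 0.0]
contact_force: [-0.0, -0.2, -0.0]
width: 0.0273
grip_force: 48.4
```

>>> servo_tool([
  [[0,0,-0.0005,0,0,0],[0,0,-0.0005,0,0,0]],
])

```text
time_s: 8.7
position: [0.5001, 0.2109, 0.1754]
eef_rot: [0.702, 0.712, 0.0, 0.0]
contact_force: [0.5, -0.3, -2.6]
width: 0.0276
grip_force: 48.3
```

>>> servo_tool([
  [[0,0,-0.0005,0,0,0],[0,0,-0.0005,0,0,0]],
])

```text
time_s: 8.9
position: [0.5001, 0.2108, 0.1757]
eef_rot: [0.702, 0.712, 0.0, 0.0]
contact_force: [1.6, -0.0, -3.1]
width: 0.0277
grip_force: 48.2
```

>>> servo_tool([
  [[0,0,-0.0005,0,0,0],[0,0,-0.0005,0,0,0]],
])

```text
time_s: 9.1
position: [0.5001, 0.2107, 0.1763]
eef_rot: [0.702, 0.712, 0.0, 0.0]
contact_force: [0.4, -0.3, -4.7]
width: 0.0275
grip_force: 48.1
```

>>> servo_tool([
  [[0,0,-0.0005,0,0,0],[0,0,-0.0005,0,0,0]],
])

```text
time_s: 9.3
position: [0.5001, 0.2108, 0.1771]
eef_rot: [0.702, 0.712, 0.0, 0.0]
contact_force: [1.4, 0.4, -5.3]
width: 0.0276
grip_force: 48.1
```

>>> servo_tool([
  [[0,0,-0.0005,0,0,0],[0,0,-0.0005,0,0,0]],
])

```text
time_s: 9.5
position: [0.5001, 0.2108, 0.1774]
eef_rot: [0.702, 0.712, 0.0, 0.0]
contact_force: [1.4, -1.0, -6.3]
width: 0.0273
grip_force: 48.0
```

>>> servo_tool([
  [[0,0,-0.0005,0,0,0],[0,0,-0.0005,0,0,0],[0,0,-0.0005,0,0,0]],
])

```text
time_s: 9.8
position: [0.5001, 0.2108, 0.1776]
eef_rot: [0.702, 0.712, 0.0, 0.0]
contact_force: [2.9, 0.4, -8.3]
width: 0.0278
grip_force: 47.7
```

>>> servo_tool([
  [[0,0,-0.0005,0,0,0],[0,0,-0.0005,0,0,0],[0,0,-0.0005,0,0,0]],
])

```text
time_s: 10.1
position: [0.5001, 0.2108, 0.1779]
eef_rot: [0.702, 0.712, -0.0, 0.0]
contact_force: [3.3, 0.8, -11.7]
width: 0.0274
grip_force: 47.3
```

It has stopped dead: the force climbs and the position holds. I'll ease back down so the tube rests on the button, which also checks the lock.

>>> servo_tool([
  [[0,0,0.001,0,0,0],[0,0,0.002,0,0,0],[0,0,0.0025,0,0,0],[0,0,0.0025,0,0,0]],
])

```text
time_s: 10.5
position: [0.5001, 0.211, 0.1772]
eef_rot: [0.702, 0.712, 0.001, 0.001]
contact_force: [1.5, -0.1, -3.1]
width: 0.0278
grip_force: 48.2
```

>>> servo_tool([
  [[0,0,0,0,0,0],[0,0,0,0,0,0],[0,0,0,0,0,0],[0,0,0,0,0,0],[0,0,0,0,0,0],[0,0,0,0,0,0],[0,0,0,0,0,0]],
], jaw=0.0854)

```text
time_s: 11.2
position: [0.5001, 0.2109, 0.1761]
eef_rot: [0.702, 0.712, 0.0, 0.0]
contact_force: [-0.6, 0.0, -0.2]
width: 0.0854
grip_force: 0.0
```

>>> servo_tool([
  [[0,0,-0.02,0,0,0],[0,0,-0.05,0,0,0],[0,0,-0.08,0,0,0],[0,0,-0.1,0,0,0],[0,-0.05,-0.12,0,0,0],[0,-0.1,-0.12,0,0,0],[0,-0.122,-0.11,-8,0,0],[0,-0.122,-0.1,-16,0,0],[0,-0.122,-0.085,-24,0,0],[0,-0.122,-0.085,-32,0,0],[0,-0.122,-0.085,-40,0,0],[0,-0.122,-0.085,-40,0,0],[0,-0.122,-0.085,-40,0,0]],
])

```text
time_s: 12.5
position: [0.3774, 0.2093, 0.2608]
eef_rot: [0.659, 0.67, 0.244, 0.24]
contact_force: [-0.1, 1.4, 1.3]
width: 0.0851
grip_force: 0.0
```

```bash
python3 - <<'E'
from h import *
from rig import *
s=read_state();print(s['time_s'],s['position'],s['eef_rot'],s['q'])
w=snapshot('wrist');pickle.dump((s,w),open('w2.pkl','wb'));S=snapshot('side');T=snapshot('top');pickle.dump((T,S),open('d2.pkl','wb'))
u=proj(w,(.486,.21,.145),s);print(u)
x,y=np.clip(np.round(u).astype(int)-[70,45],0,[512-140,384-90])
print(x,y)
cv2.imwrite('pics/w2.png',cv2.resize(cv2.cvtColor(w['image'][y:y+90,x:x+140],cv2.COLOR_RGB2BGR),(0,0),fx=5,fy=5,interpolation=cv2.INTER_CUBIC))
E
```

```text
12.5 [0.37740108 0.20927699 0.26080704] [0.65892657 0.66996857 0.24393718 0.23969261] [ 0.61640043 -0.85868606 -0.66762152  1.15599966 -0.37100803  2.05340576]
[263.67024431 173.90260671]
194 129
```

View pics/w2.png

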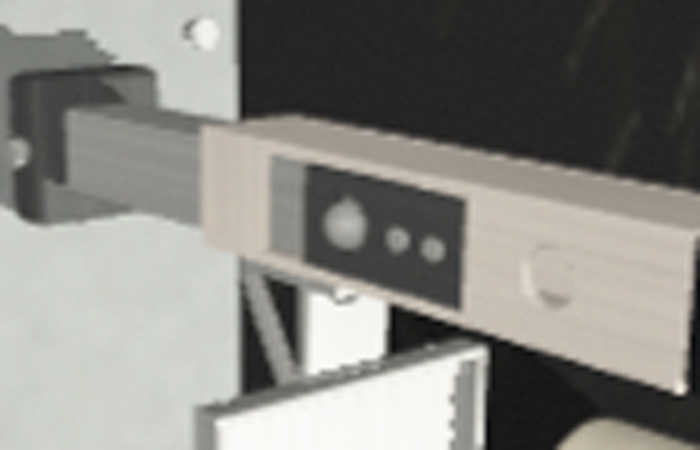

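The button nose (345,222 in the crop) stands out through the next hole and the upper hole (548,275) is empty, so the tube is locked. Next I'll measure the raised shelf and plan the hover over the bottle.

```bash
python3 - <<'E'
from h import *
from rig import *
s,w=pickle.load(open('w2.pkl','rb'));T,S=pickle.load(open('d2.pkl','rb'))
cw=lambda U,V:((U+.5)/5-.5+194,(V+.5)/5-.5+129)
a,b=cw(487,346),cw(198,408)
for z in(.125,.13,.135,.14):
  p,q=plane(w,a,z,s),plane(w,b,z,s);print(z,p.round(4),q.round(4),np.linalg.norm(p-q).round(4))
for n,c,thr in(('top',T,175),('side',S,165),('wrist',w,200)):
  g=cv2.cvtColor(c['image'],cv2.COLOR_RGB2GRAY);u=proj(c,(.4985,.1315,.131),s)
  m=(g>thr).astype(np.uint8);k,l,st,ce=cv2.connectedComponentsWithStats(m,connectivity=4);i=l[int(round(u[1])),int(round(u[0]))]
  gg=g[int(u[1])-3:int(u[1])+4,int(u[0])-3:int(u[0])+4].mean()
  print(n,u.round(1),gg,st[i],ce[i],cv2.minAreaRect(np.argwhere(l==i)[:,::-1].astype(np.int32)))
print(delta(read_state(),(.5876,-.2237,.25),tool((0,0,-1),(1,.015,0))))
E
```

```text
0.125 [0.5504 0.1682 0.125 ] [0.4615 0.1704 0.125 ] 0.0889
0.13 [0.545  0.1703 0.13  ] [0.4579 0.1725 0.13  ] 0.0871
0.135 [0.5396 0.1725 0.135 ] [0.4543 0.1746 0.135 ] 0.0853
0.14 [0.5341 0.1746 0.14  ] [0.4507 0.1767 0.14  ] 0.0835
top [238.3 206.4] 208.77551020408163 [226 193  29  27 618] [238.87216828 206.51941748] ((239.93849182128906, 205.96246337890625), (25.019994735717773, 28.896896362304688), 87.70938873291016)
side [230.3 163.7] 201.0204081632653 [ 202  120   46   56 1357] [223.61016949 146.92851879] ((223.34756469726562, 147.8719482421875), (61.376319885253906, 32.195396423339844), 74.53878784179688)
wrist [262.4 237.2] 249.81632653061226 [ 237  199   54   82 2726] [260.02164343 235.52494497] ((263.9997863769531, 239.48486328125), (80.26350402832031, 53.22115707397461), 89.13194274902344)
[-0.4361, 0.1453, 0.1407, 40.17, -0.08, -0.1]
```

>>> servo_tool([
  [[-0.436,0.145,0.141,40.1,-0.1,-0.1],[-0.436,0.145,0.141,40.1,-0.1,-0.1],[-0.436,0.145,0.141,40.1,-0.1,-0.1],[-0.436,0.145,0.141,40.1,-0.1,-0.1],[-0.436,0.145,0.141,40.1,-0.1,-0.1],[-0.436,0.145,0.141,40.1,-0.1,-0.1],[-0.436,0.145,0.141,40.1,-0.1,-0.1],[-0.436,0.145,0.141,40.1,-0.1,-0.1],[-0.436,0.145,0.141,40.1,-0.1,-0.1],[-0.436,0.145,0.141,40.1,-0.1,-0.1],[-0.436,0.145,0.141,40.1,-0.1,-0.1],[-0.436,0.145,0.141,40.1,-0.1,-0.1],[-0.436,0.145,0.141,40.1,-0.1,-0.1],[-0.436,0.145,0.141,40.1,-0.1,-0.1]],
])

```text
time_s: 14.05
position: [0.5869, -0.2232, 0.2477]
eef_rot: [0.701, 0.713, -0.001, 0.001]
contact_force: [-0.7, 0.1, 0.6]
width: 0.0853
grip_force: 0.0
```

```bash
python3 - <<'E'
from h import *
from rig import *
s=read_state();w=snapshot('wrist');print(s['position'],s['eef_rot'])
hsv=cv2.cvtColor(w['image'],cv2.COLOR_RGB2HSV);m=cv2.inRange(hsv,(108,110,50),(125,255,255));k,l,st,c=cv2.connectedComponentsWithStats(m)
for i in range(1,k):
  if st[i,4]>100:
    x,y,W,H=st[i,:4];print(st[i],c[i],plane(w,c[i],.108,s).round(4))
    # top disc: extreme left/right at z=.117
    print('width',np.linalg.norm(plane(w,(x,c[i][1]),.112,s)-plane(w,(x+W,c[i][1]),.112,s)))
    print(delta(s,(*plane(w,c[i],.110,s)[:2],.048),tool((0,0,-1),(1,.015,0))))
cv2.imwrite('pics/w3.png',cv2.cvtColor(w['image'],cv2.COLOR_RGB2BGR))
E
```

```text
[ 0.58690151 -0.22323043  0.24772099] [ 7.01003649e-01  7.13156158e-01 -6.75778768e-04  1.31231737e-03]
[ 236  156   38   40 1202] [253.94675541 175.74542429] [ 0.5853 -0.2222  0.108 ]
width 0.03618986184749907
[0.0021, -0.0018, 0.1997, 0.05, 0.16, 0.13]
```

View pics/w3.png

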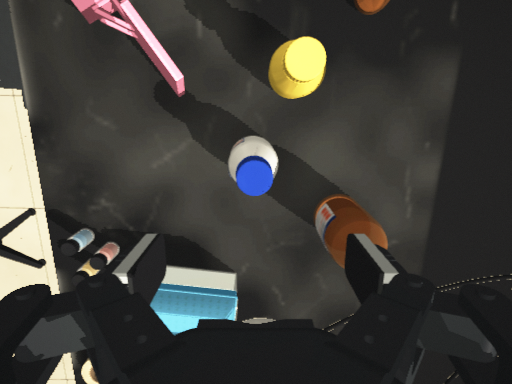

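The wrist view shows the blue cap at (254,176) on the white bottle, with clear space for the fingers. The yellow bottle (298,67) and the amber one (350,230) are well off. Descending to grasp.

>>> servo_tool([
  [[0.002,-0.001,0.03,0,0,0],[0.002,-0.001,0.06,0,0,0],[0.002,-0.001,0.09,0,0,0],[0.002,-0.001,0.12,0,0,0],[0.002,-0.001,0.15,0,0,0],[0.002,-0.001,0.175,0,0,0],[0.002,-0.001,0.19,0,0,0],[0.002,-0.001,0.199,0,0,0],[0.002,-0.001,0.199,0,0,0]],
])

```text
time_s: 15.0
position: [0.5847, -0.2216, 0.047]
eef_rot: [0.701, 0.713, -0.001, -0.0]
contact_force: [0.6, 0.2, 0.3]
width: 0.0852
grip_force: 0.0
```

>>> servo_tool([
  [[0,0,0,0,0,0],[0,0,0,0,0,0],[0,0,0,0,0,0],[0,0,0,0,0,0],[0,0,0,0,0,0],[0,0,0,0,0,0],[0,0,0,0,0,0]],
], jaw=0.045, squeeze=35)

```text
time_s: 15.7
position: [0.5859, -0.2231, 0.0501]
eef_rot: [0.701, 0.713, -0.001, 0.002]
contact_force: [-2.3, -0.2, 6.2]
width: 0.0515
grip_force: 35.2
```

The opening is only 51.5 mm and there is a lift force, so the pads are on the sloping shoulder. I'll release, rise, and grip the fixed cap instead, since it is a straight 37 mm cylinder with ample body clearance.

>>> servo_tool([
  [[0,0,0,0,0,0],[0,0,0,0,0,0],[0,0,0,0,0,0],[0,0,0,0,0,0],[0,0,0,0,0,0],[0,0,-0.015,0,0,0],[0,0,-0.03,0,0,0],[0,0,-0.043,0,0,0],[0,0,-0.043,0,0,0]],
], jaw=0.0854)

```text
time_s: 16.6
position: [0.5877, -0.2234, 0.0951]
eef_rot: [0.701, 0.713, 0.0, 0.004]
contact_force: [1.2, 0.1, -0.4]
width: 0.0858
grip_force: 0.0
```

>>> servo_tool([
  [[0,0,0,0,0,0],[0,0,0,0,0,0],[0,0,0,0,0,0],[0,0,0,0,0,0],[0,0,0,0,0,0],[0,0,0,0,0,0],[0,0,0,0,0,0],[0,0,0,0,0,0],[0,0,0,0,0,0]],
], jaw=0.025, squeeze=40)

```text
time_s: 17.5
position: [0.5848, -0.222, 0.0898]
eef_rot: [0.701, 0.713, -0.001, -0.0]
contact_force: [1.0, -0.6, -2.7]
width: 0.0358
grip_force: 40.2
```

>>> servo_tool([
  [[0,0,-0.005,0,0,0],[0,0,-0.02,0,0,0],[0,0,-0.04,0,0,0],[0,0,-0.065,0,0,0],[0,0,-0.09,0,0,0],[0,0,-0.115,0,0,0],[0,0,-0.14,0,0,0],[0,0,-0.16,0,0,0],[0,0,-0.17,0,0,0],[0,0,-0.17,0,0,0],[0,0,-0.17,0,0,0]],
])

```text
time_s: 18.6
position: [0.5853, -0.2218, 0.2602]
eef_rot: [0.701, 0.713, -0.001, 0.0]
contact_force: [-1.2, 0.1, -3.5]
width: 0.0355
grip_force: 40.4
```

```bash
python3 - <<'E'
from h import *
from rig import *
s=read_state();print(s['position'],s['width'],s['grip_force'],s['contact_force']);S=snapshot('side');T=snapshot('top')
cl=lambda im:cv2.cvtColor(im,cv2.COLOR_RGB2BGR)
b=np.array([*s['position'][:2],s['position'][2]-.09])
for c in(S,T): print(proj(c,b),proj(c,b+[0,0,.1]))
u=proj(S,b+[0,0,.06]).astype(int);print(u)
v=proj(T,b+[0,0,.06]).astype(int);print(v)
f=lambda im,u:cv2.resize(cl(im[max(u[1]-40,0):u[1]+40,u[0]-40:u[0]+40]),(400,400),interpolation=cv2.INTER_CUBIC)
cv2.imwrite('pics/g.png',np.hstack([f(S['image'],u),f(T['image'],v)]))
print(delta(s,(.5,.131,s['position'][2]),tool((0,0,-1),(1,.012,0))))
E
```

```text
[ 0.58534182 -0.22179599  0.26020493] 0.035527107764765815 40.44483821693575 [-1.15594836  0.07919525 -3.46039634]
[276.31015383 243.81573517] [278.46286959 213.55247206]
[354.72862099 173.72161536] [363.32055296 165.77278474]
[277 226]
[359 169]
[0.3541, -0.0796, -0.0007, -0.06, 0.13, 0.24]
```

View pics/g.png

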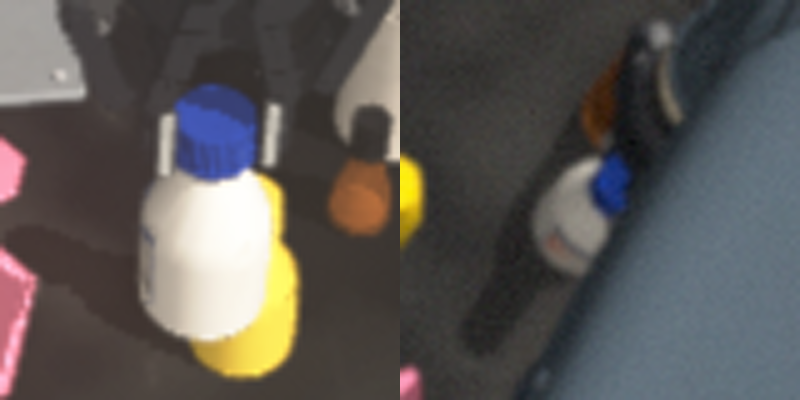

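The side view shows the bottle hanging upright by its cap, with the bottom at about (207,335). Next I'll carry it over the shelf, decelerating at the end.

>>> servo_tool([
  [[0.015,-0.003,0,0,0,0],[0.045,-0.01,0,0,0,0.1],[0.08,-0.018,0,0,0,0.1],[0.115,-0.026,0,0,0,0.1],[0.15,-0.034,0,0,0,0.1],[0.185,-0.042,0,0,0,0.1],[0.22,-0.05,0,0,0,0.2],[0.255,-0.058,0,0,0,0.2],[0.285,-0.064,0,0,0,0.2],[0.31,-0.07,0,0,0,0.2],[0.33,-0.074,0,0,0.1,0.2],[0.345,-0.077,0,0,0.1,0.2],[0.352,-0.079,-0.001,0,0.1,0.2],[0.354,-0.08,-0.001,0,0.1,0.2],[0.354,-0.08,-0.001,0,0.1,0.2],[0.354,-0.08,-0.001,0,0.1,0.2],[0.354,-0.08,-0.001,0,0.1,0.2]],
])

```text
time_s: 20.4
position: [0.4999, 0.13, 0.2606]
eef_rot: [0.703, 0.711, -0.001, 0.0]
contact_force: [0.3, -0.6, -2.7]
width: 0.0359
grip_force: 40.6
```

```bash
python3 - <<'E'
from h import *
from rig import *
s=read_state();print(s['position'],s['width'],s['contact_force']);S=snapshot('side');w=snapshot('wrist')
for n,c in(('side',S),('wrist',w)):
  hsv=cv2.cvtColor(c['image'],cv2.COLOR_RGB2HSV);m=cv2.inRange(hsv,(108,110,50),(125,255,255));k,l,st,ce=cv2.connectedComponentsWithStats(m)
  for i in range(1,k):
    if st[i,4]>100: print(n,st[i],ce[i],plane(c,ce[i],s['position'][2]-.0905+.108,s).round(4))
# bottle bottom in the side view: bright column below the cap
z0=s['position'][2]-.0905
print('cap exp',proj(S,[*s['position'][:2],z0+.106]),'bottom exp',proj(S,[*s['position'][:2],z0]),'shelf',[proj(S,p).round(1).tolist() for p in((.459,.09,.136),(.541,.09,.136),(.541,.172,.136))])
E
```

```text
[0.49987857 0.13002637 0.26063953] 0.035867715926135225 [ 0.32029881 -0.59609413 -2.67964253]
side [224 117  12  13 136] [229.71323529 122.98529412] [0.5019 0.1267 0.2781]
side [  0 204  21  55 532] [  6.20488722 227.98684211] [ 0.0389 -0.2153  0.2781]
side [326 266  16  19 254] [333.30708661 275.01181102] [ 0.6588 -0.3902  0.2781]
wrist [ 214  209   82   91 5921] [254.9929066  254.65681473] [0.4992 0.1295 0.2781]
cap exp [228.92721378 122.98111199] bottom exp [230.31587896 153.65155257] shelf [[217.6, 172.0], [245.4, 170.3], [243.2, 153.6]]
```

The bottle is centred on the shelf to within a millimetre or two. Lowering.

>>> servo_tool([
  [[0,0,0.005,0,0,0],[0,0,0.012,0,0,0],[0,0,0.019,0,0,0],[0,0,0.025,0,0,0],[0,0,0.029,0,0,0],[0,0,0.031,0,0,0],[0,0,0.033,0,0,0],[0,0,0.034,0,0,0],[0,0,0.034,0,0,0]],
])

```text
time_s: 21.4
position: [0.4996, 0.1308, 0.2268]
eef_rot: [0.703, 0.712, -0.0, 0.0]
contact_force: [-0.4, -0.0, -3.5]
width: 0.0361
grip_force: 40.6
```

>>> servo_tool([
  [[0,0,0.0005,0,0,0],[0,0,0.001,0,0,0],[0,0,0.0015,0,0,0],[0,0,0.0015,0,0,0]],
])

```text
time_s: 21.8
position: [0.4996, 0.1308, 0.2252]
eef_rot: [0.703, 0.712, -0.001, -0.0]
contact_force: [-1.0, 0.1, -3.0]
width: 0.0359
grip_force: 40.6
```

>>> servo_tool([
  [[0,0,0.0005,0,0,0],[0,0,0.001,0,0,0],[0,0,0.0015,0,0,0],[0,0,0.0015,0,0,0]],
])

```text
time_s: 22.2
position: [0.4995, 0.1308, 0.2236]
eef_rot: [0.703, 0.712, -0.001, -0.0]
contact_force: [-0.6, -0.2, -3.2]
width: 0.0361
grip_force: 40.6
```

Still hanging (about -3 N); continuing.

>>> servo_tool([
  [[0,0,0.0005,0,0,0],[0,0,0.001,0,0,0],[0,0,0.0015,0,0,0],[0,0,0.0015,0,0,0]],
])

```text
time_s: 22.6
position: [0.4995, 0.1308, 0.2221]
eef_rot: [0.703, 0.712, -0.001, -0.0]
contact_force: [0.5, 0.1, -3.4]
width: 0.0356
grip_force: 40.6
```

>>> servo_tool([
  [[0,0,0.0005,0,0,0],[0,0,0.001,0,0,0],[0,0,0.001,0,0,0]],
])

```text
time_s: 22.9
position: [0.4995, 0.1308, 0.2211]
eef_rot: [0.703, 0.712, -0.001, -0.0]
contact_force: [-0.2, -0.4, -2.5]
width: 0.0358
grip_force: 40.6
```

>>> servo_tool([
  [[0,0,0.0005,0,0,0],[0,0,0.0005,0,0,0]],
])

```text
time_s: 23.1
position: [0.4995, 0.1308, 0.2206]
eef_rot: [0.703, 0.712, -0.001, -0.0]
contact_force: [-0.2, -0.2, -2.6]
width: 0.0359
grip_force: 40.6
```

>>> servo_tool([
  [[0,0,0.0005,0,0,0],[0,0,0.0005,0,0,0]],
])

```text
time_s: 23.3
position: [0.4996, 0.1308, 0.2202]
eef_rot: [0.703, 0.712, -0.001, -0.0]
contact_force: [0.3, -0.6, -2.9]
width: 0.0359
grip_force: 40.6
```

>>> servo_tool([
  [[0,0,0.0005,0,0,0],[0,0,0.0005,0,0,0]],
])

```text
time_s: 23.5
position: [0.4996, 0.1308, 0.2196]
eef_rot: [0.703, 0.712, -0.001, -0.0]
contact_force: [0.2, -1.1, -2.8]
width: 0.0362
grip_force: 40.6
```

>>> servo_tool([
  [[0,0,0.0005,0,0,0],[0,0,0.0005,0,0,0]],
])

```text
time_s: 23.7
position: [0.4996, 0.1308, 0.2191]
eef_rot: [0.703, 0.712, -0.001, -0.0]
contact_force: [-0.4, 0.4, -4.0]
width: 0.0357
grip_force: 40.6
```

>>> servo_tool([
  [[0,0,0.0005,0,0,0],[0,0,0.001,0,0,0]],
])

```text
time_s: 23.9
position: [0.4996, 0.1308, 0.2182]
eef_rot: [0.703, 0.712, -0.0, -0.0]
contact_force: [0.2, -0.2, -3.2]
width: 0.0362
grip_force: 40.6
```

>>> servo_tool([
  [[0,0,0.0005,0,0,0],[0,0,0.0005,0,0,0]],
])

```text
time_s: 24.1
position: [0.4996, 0.1308, 0.2178]
eef_rot: [0.703, 0.712, -0.0, -0.0]
contact_force: [-0.8, 0.6, -2.6]
width: 0.0359
grip_force: 40.6
```

>>> servo_tool([
  [[0,0,0.0005,0,0,0],[0,0,0.0005,0,0,0]],
])

```text
time_s: 24.3
position: [0.4997, 0.1307, 0.2176]
eef_rot: [0.703, 0.712, -0.0, 0.0]
contact_force: [-0.0, -0.8, -0.9]
width: 0.0357
grip_force: 40.8
```

>>> servo_tool([
  [[0,0,0.0005,0,0,0],[0,0,0.0005,0,0,0]],
])

```text
time_s: 24.5
position: [0.4998, 0.1307, 0.2174]
eef_rot: [0.703, 0.712, -0.0, 0.0]
contact_force: [-0.9, -1.5, 1.0]
width: 0.0359
grip_force: 41.0
```

The bottle is standing with a light touch (+1 N). Releasing and retreating straight up.

>>> servo_tool([
  [[0,0,0,0,0,0],[0,0,0,0,0,0],[0,0,0,0,0,0],[0,0,0,0,0,0],[0,0,0,0,0,0],[0,0,0,0,0,0],[0,0,-0.01,0,0,0],[0,0,-0.03,0,0,0],[0,0,-0.06,0,0,0],[0,0,-0.09,0,0,0],[0,0,-0.11,0,0,0],[0,-0.04,-0.11,0,0,0],[0,-0.08,-0.11,0,0,0],[0,-0.1,-0.11,0,0,0],[0,-0.1,-0.11,0,0,0],[0,-0.1,-0.11,0,0,0]],
], jaw=0.0854)

```text
time_s: 26.1
position: [0.4003, 0.1297, 0.3277]
eef_rot: [0.703, 0.712, 0.001, 0.001]
contact_force: [-0.0, -0.7, -0.1]
width: 0.0856
grip_force: 0.0
```

```bash
python3 - <<'E'
from h import *
from rig import *
s=read_state();print(s['time_s'],s['position'],s['width'],s['contact_force']);S=snapshot('side');w=snapshot('wrist')
rs=[]
for n,c in(('side',S),('wrist',w)):
  hsv=cv2.cvtColor(c['image'],cv2.COLOR_RGB2HSV);m=cv2.inRange(hsv,(108,110,50),(125,255,255));k,l,st,ce=cv2.connectedComponentsWithStats(m)
  u=proj(c,(.5,.1307,.127+.108),s);print(n,u)
  i=min((i for i in range(1,k) if st[i,4]>60),key=lambda i:np.linalg.norm(ce[i]-u));print(st[i],ce[i]);rs.append(ray(c,ce[i],s))
print(tri(*rs))
# bystanders unmoved?
d=pickle.load(open('d0.pkl','rb'));df=cv2.absdiff(S['image'],d['side']['image']).max(2)>60
k,l,st,ce=cv2.connectedComponentsWithStats(df.astype(np.uint8))
print([(st[i].tolist()) for i in range(1,k) if st[i,4]>40])
E
```

```text
26.1 [0.40025267 0.12967434 0.3277026 ] 0.08558201336260135 [-0.02028236 -0.65707356 -0.08712535]
side [229.5176033  135.23151597]
[226 131  13  12 128] [231.90625  136.328125]
wrist [377.8139641  190.25342287]
[ 355  169   55   49 2010] [381.80547264 192.43134328]
(array([0.50574175, 0.12818197, 0.23211323]), [np.float64(0.0009047883971538502), np.float64(0.0009047883971536855)])
[[0, 0, 31, 16, 117], [111, 0, 28, 16, 360], [158, 0, 58, 107, 2653], [118, 18, 22, 7, 60], [119, 30, 33, 57, 1150], [0, 32, 68, 133, 4243], [219, 125, 28, 45, 481], [0, 133, 12, 23, 136], [50, 166, 25, 46, 364], [221, 175, 18, 6, 86], [190, 183, 13, 6, 47], [17, 209, 30, 10, 95], [263, 254, 23, 43, 737]]
```

```bash
python3 - <<'E'
from h import *
from rig import *
S=snapshot('side');im=S['image'];g=cv2.cvtColor(im,cv2.COLOR_RGB2GRAY)
x,y=.5055,.1285
for z in(.245,.235,.2,.18,.16,.14,.128):
  c=proj(S,(x,y,z));r=.0185 if z>.22 else .029
  print(z,c.round(1),'exp edges',proj(S,(x-r,y,z)).round(1)[0],proj(S,(x+r,y,z)).round(1)[0])
for v in range(128,178,3):print(v,g[v,208:256].tolist())
E
```

```text
0.245 [231.4 132.6] exp edges 224.8 237.9
0.235 [231.5 135.6] exp edges 225.0 238.0
0.2 [231.9 145.6] exp edges 221.9 241.9
0.18 [232.1 151.2] exp edges 222.2 242.0
0.16 [232.4 156.6] exp edges 222.6 242.1
0.14 [232.6 161.9] exp edges 222.9 242.2
0.128 [232.7 165. ] exp edges 223.1 242.2
128 [243, 242, 242, 242, 242, 246, 247, 248, 248, 247, 245, 242, 240, 240, 240, 240, 237, 203, 217, 222, 224, 223, 222, 221, 221, 223, 212, 114, 62, 57, 57, 58, 57, 58, 58, 58, 58, 59, 59, 59, 58, 59, 59, 59, 59, 59, 59, 59]
131 [241, 241, 239, 221, 235, 245, 246, 247, 249, 246, 245, 247, 244, 238, 237, 240, 237, 220, 212, 173, 137, 113, 106, 100, 100, 101, 112, 93, 75, 62, 58, 58, 58, 59, 59, 58, 59, 59, 59, 59, 59, 59, 59, 59, 59, 60, 60, 60]
134 [202, 218, 225, 213, 191, 195, 227, 226, 235, 234, 236, 246, 247, 231, 173, 120, 82, 73, 88, 91, 94, 93, 93, 94, 93, 92, 93, 93, 95, 95, 68, 58, 59, 59, 59, 59, 59, 60, 59, 60, 60, 60, 60, 60, 60, 59, 60, 62]
137 [56, 77, 140, 185, 191, 222, 212, 210, 230, 245, 247, 250, 243, 237, 235, 227, 175, 95, 67, 69, 72, 77, 86, 91, 94, 88, 79, 91, 90, 89, 73, 62, 5
[... 2339 characters left out ...]
 60, 60]
170 [51, 51, 51, 51, 50, 52, 56, 62, 64, 69, 75, 121, 171, 194, 198, 193, 190, 189, 192, 163, 182, 216, 228, 233, 237, 241, 239, 222, 196, 206, 198, 202, 201, 200, 200, 193, 149, 137, 179, 165, 112, 70, 60, 59, 59, 59, 59, 59]
173 [51, 50, 50, 51, 50, 60, 102, 115, 119, 158, 146, 132, 219, 222, 229, 219, 214, 212, 205, 197, 195, 191, 169, 170, 168, 168, 180, 192, 189, 185, 191, 186, 183, 181, 180, 182, 179, 176, 178, 173, 163, 94, 62, 59, 59, 59, 58, 58]
176 [50, 51, 55, 51, 51, 60, 109, 160, 166, 164, 158, 159, 171, 140, 125, 128, 129, 148, 110, 103, 107, 119, 121, 111, 108, 112, 111, 110, 108, 118, 152, 160, 161, 161, 162, 163, 164, 164, 163, 163, 159, 112, 70, 59, 58, 58, 58, 58]
```

The bottle's edges stay parallel to the projected vertical: 221.7–241.3 px at mid-body and 222.5–241.5 px near the foot. Both ends lie between the rim edges at about 219 and 245 px, so it stands upright inside the rim. The other bottles have not moved. Handing in.

```bash
python3 -c "
from rig import *
print(job_done())"
```

```text
the job is handed in; nothing more can be done
None
```

The shelf is locked one hole higher with the button out through it, the blue-capped reservoir bottle stands upright inside the rim, and the job was handed in at about 26 s; my first grip slid onto the bottle's shoulder, so I carried it by the cap, and it shifted about 5 mm on release.

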